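# Set the sprung spacing gauge to the red tab

### The job

Set the spacing gauge on the potting bench for the next batch: swing its orange handle up out of the home notch, pull the sprung slide out as far as the red tab, and let the handle down fully into the notch in front of that tab so that it stays there by itself. Let go of it, and leave the pots, jar, tin, tray and trowel where they stand.

Things in the scene. Friction and masses are not known exactly. Their poses are not given: they have to be found in the camera images.
- gauge: The spacing gauge, fixed on the bench: a plywood board 210 x 520 x 18 mm. Origin under the board, at its middle along y; x points away from the robot, y to the robot's left along the slide, z up (turned about z by up to 0.25 rad). In this frame the handle's hinge line lies along y at x = 0, z = 70 mm; the grey spring barrel (48 mm across) lies on it from y = 60 to 240 mm.
- home_notch (a point): Mouth of the home notch, level with the tooth tops: x = -30, y = 30, z = 112 mm in the gauge's frame, axes as the gauge's. The steel comb stands upright along y, 8 mm thick, with six notches, each 15 mm wide and 29 mm deep, every 30 mm from here towards -y, and rounded teeth 15 mm wide between them.
- lamp (a point): Middle of the underside of the aluminium lamp batten over the gauge, x = -20, y = 0, z = 215 mm in the gauge's frame: 40 mm wide, 29 mm high, 600 mm long along y, on 16 mm posts at x = 10, y = +-248 mm. It bars the way straight down to the handle; a gripper leaning back towards the robot by about 40 degrees, in line with the handle, clears it.
- gauge_slide (a joint): How far the slide (blue block on a steel rod) is pulled out of the barrel, in m: 0 at home, grows towards the gauge's -y (robot's right), at most 0.163. Notches at 0, 0.03, 0.06, 0.09, 0.12, 0.15. A spring draws it home with 3.5 N at 0, 9 N at 0.15; let go with the handle up, it runs back. In a notch the handle rests against the tooth, about 2.5 mm short of the notch's middle.
- gauge_handle (a joint): Angle of the handle, in rad: 0 fully down in a notch, leaning 50 degrees from vertical towards the robot (the gauge's -x); grows as it is swung up, away from the robot, about the hinge line; it clears the comb from about 0.3 and stops at 0.55. A light spring and its weight press it down (about 2 N at the grip).
- handle_grip (a point): Middle of the handle's orange grip: a round bar 16 mm thick, 46 mm long, in line with the 10 mm steel shank, 105 mm from the hinge line (the grip spans 82 to 128 mm). Handle down: at x = -80, z = 137 mm in the gauge's frame (y = 30 mm less the slide), the bar leaning 50 degrees from vertical to -x, axes parallel to the gauge's. It moves with handle and slide.
- red_tab: The red tab, 30 x 14 x 6 mm, flat on the front edge of the board, 88 mm on the robot's side of the hinge line, exactly in front of one of the four outer notches (slide 0.06, 0.09, 0.12 or 0.15). Origin at the middle of its underside, axes parallel to the gauge's. Three like tabs stand at the other notches.
- yellow_tab: A yellow tab like the red one, at another notch.
- blue_tab: A blue tab like the red one, at another notch.
- white_tab: A white tab like the red one, at another notch.
- black_pot: Loose black nursery pot, 90 mm across, 85 mm high, left of the gauge. Origin at the middle of its foot. Leave alone.
- clay_pot: Loose small clay pot, 56 mm across, 48 mm high, on the far part of the gauge's board. Origin at the middle of its foot. Leave alone.
- tin: Loose green tin, 52 mm across, 55 mm high, on the near part of the gauge's board, in front of the barrel. Origin at the middle of its foot. Leave alone.
- jar: Loose glass jar, 72 mm across, 100 mm high, right of the gauge. Origin at the middle of its foot. Leave alone.
- cell_pack: Loose black six-cell tray, 90 x 130 x 50 mm, between the robot and the gauge, to the right. Origin at the middle of its underside. Leave alone.
- trowel: Loose trowel, 270 mm long, 25 mm high, between the robot and the gauge, to the left, lying roughly along y. Origin on the bench near the middle of its length. Leave alone.

How it is judged (in metres and radians):
On the way, in this order (a step that is already met when the one before it is completed fails the run):
1. the handle is swung up clear of the comb (value of joint gauge_handle above 0.25 rad), for 0.1 s.
2. the slide is pulled out to the red tab (y of handle_grip in the frame of red_tab between -0.01 and 0.01 m), for 0.1 s.
At the end, for the whole second after the job is handed in: The slide stands at the red tab (the grip within 7 mm of the tab's middle along the slide), the handle is down in that notch (angle under 0.06 rad) and the slide is at rest (y of handle_grip in the frame of red_tab between -0.007 and 0.007 m and value of joint gauge_handle below 0.06 rad and velocity of joint gauge_slide between -0.01 and 0.01 m/s); the robot touches nothing.
It fails at once if a bystander is pushed more than 30 mm or tipped over (distance of any of black_pot, clay_pot, tin, jar, cell_pack, trowel from where it was at the start of the episode above 0.03 m or angle between any of black_pot, clay_pot, tin, jar, cell_pack, trowel's own z axis and vertical above 0.5 rad).
It also fails if it takes over 40 s, if anything falls off the work surface, if the arm or the gripper's body presses on something with over 40 N, if the wrist force passes 120 N, or if a joint passes its speed limit or range.

### The arm

A 6-joint arm with a two-finger parallel gripper is mounted at the origin on the work surface. World frame = base frame: x ahead of the robot, y to its left, z up, the work surface at z = 0. Lengths are in mm, angles in rad, forces in N, time in s.
With the tool pointing down it reaches from about 275 to 725 mm from the base axis. Payload 15.9 kg.
Tool frame: the origin (TCP) lies midway between the tips of the shut fingers; the grasp point (between the pads) lies 19 mm behind it; z points along the fingers, y is the line along which they close (so a half turn about z gives the same grasp; the last joint's range is limited). The gripper opens to 85 mm and grips with 20 to 120 N. Pads are 22 mm wide; open, the fingers measure 114 mm over their backs; the gripper's body (76 mm by 85 mm) begins 54 mm behind the grasp point. The pads swing forward as they close: fully open they stand 13 mm farther back than shut.
Start: joints at [1.11, 0.213, -0.034, 1.323, 0, 1.571], TCP at [222.324, 447.836, 231.306] pointing down, gripper open.
Joint ranges: [-2.98, 2.98], [-0.74, 1.72], [-1.14, 1.35], [-2.1, 2.04], [-1.57, 1.44], [-3.14, 3.14]. Speed limits (rad/s): [1.89, 1.89, 2.39, 2.57, 3.14, 3.14].

### API

Orientations are given as a unit quaternion [w, x, y, z].
In Python, from cell import * gives the robot as it stands.
- The arm moves only by the tool step_arm, never from a script. Its argument "steps" is a list of rows, each an object of numbers: "fingers": the finger opening in m, from 0 to 0.0854; "x", "y", "z": the shift along the tool's x, y, z in m; "ax", "ay", "az": the turn, a rotation vector about the tool's x, y, z in rad. In form: [{"fingers": .., "x": .., "y": .., "z": .., "ax": .., "ay": .., "az": ..}, ...]. A call has 1 to 8 rows; each row is the pose to reach, as a shift and turn from the pose commanded when the call began, along the tool's axes at that moment; what a row does not reach only later rows make up. A row lasts 1/10 s, in which the tool goes at most 50 mm and 8.59 degrees, less where a joint would pass 70% of its speed; a pose out of reach is approached as far as the arm can. A call with a gripper value outside its range is refused whole. The fingers move at their own pace and stop on an object; "newtons" is the grip in N (left out, the last holds). Time passes only in rows, so rows that repeat a pose let the fingers close. It gives the time, the measured TCP pose, the force, the opening and the grip force at its end, in the units of the state.
- get_obs(): the state, without advancing time (a new reading comes with each control period).
- read_camera(name): name is "scene" or "side" or "wrist"; returns (picture, depth): 480x640x3 uint8, red, green, blue; 480x640 float32, mm along the optical axis (not along the pixel's ray), 0 where there is no reading.
- get_calibration(name): a dict with "fx", "fy", "cx", "cy" (pixels), "dist" ([k1, k2, p1, p2, k3] as OpenCV has them; the pictures are not rectified), "rvec" (rotation vector, rad) and "tvec" (3), from world to camera coordinates, as OpenCV has them. Camera axes: x right, y down, z forward; pixel columns grow to the right and rows downward; lengths in mm; the calibration is good to about 2 mm. A picture is of the moment at which its call begins: read the wrist's pose just before it. get_calibration takes no time and is no camera call; for the wrist camera it gives the pose at the moment of the call.
- hand_in(): hands the job in; it is judged then, once.
The state is a dict: "time": time; "joint_pos": joint angles; "joint_vel": joint speeds; "joint_efforts": joint torques, N m; "position": TCP position; "ee_rot": TCP orientation; "wrist_force": force on the tool from outside, world axes, zero at the start; "torque": the same for the moment, N m; "width": finger opening in mm; "finger_force": force on a finger pad.
Only numpy, scipy, OpenCV 4.12 (cv2) and the standard library are available. Lean on these libraries where they do the work, as an engineer would, in place of code of your own. Each camera call takes 0.05 s, during which the arm holds its last target. There are 200 camera calls.

## Working session

There is one attempt and no reset: what is moved stays moved. The work goes in short steps, Python scripts to look and compute and a tool call to move; the robot and the scene stay as the last step left them, time stands still between calls to the robot, and variables do not carry over. Pictures are saved under pics/ and viewed, at most 10 in all, crops included, and the job is handed in when it is done.

Besides the shell and the picture viewer there is one more tool, called after ">>>" in YAML: its name, and indented under it one key for each argument. step_arm: Moves the arm, as the interface text tells. Its arguments: {"type":"object","properties":{"steps":{"type":"array"},"newtons":{"type":"number"}},"required":["steps"]}

```bash
mkdir -p pics; ls; python3 - <<'E'
from cell import *
import cv2,numpy as np
for n in("scene","side"):
    p,d=read_camera(n); cv2.imwrite(f"pics/{n}0.png",p[:,:,::-1]); np.save(f"pics/{n}0.npy",d); c=get_calibration(n); print(n,c)
o=get_obs(); print(o)
E
```

```text
pics
scene {'fx': 551.393214572963, 'fy': 551.393214572963, 'cx': 320.64511584393347, 'cy': 239.20941632411876, 'dist': array([-0.06156071,  0.        ,  0.        ,  0.        ,  0.        ]), 'rvec': array([ 1.87321218,  1.67398511, -0.6468938 ]), 'tvec': array([-103.04055839, -281.846869  , 1748.8695564 ])}
side {'fx': 459.34808229559405, 'fy': 459.34808229559405, 'cx': 327.74690950828506, 'cy': 231.24065131905837, 'dist': array([-0.05446909,  0.        ,  0.        ,  0.        ,  0.        ]), 'rvec': array([ 2.06957013, -0.52363359,  0.32600604]), 'tvec': array([-452.94769542,  265.99315671, 1123.24209664])}
{'time': 0.1, 'joint_pos': array([ 1.10997126e+00,  2.13311341e-01, -3.49808374e-02,  1.32351282e+00,
        1.11316506e-05,  1.57082010e+00]), 'joint_vel': array([-0.00168995, -0.00283812,  0.00234554,  0.00134528,  0.00181047,
       -0.00112355]), 'joint_efforts': array([ 2.58925065e-03, -6.87246537e+01,  4.87808990e+01,  1.20141607e-02,
        7.06541164e-05, -9.12342244e-06]), 'position': array([222.20323673, 447.56807342, 230.8696145 ]), 'ee_rot': array([-1.20592604e-04,  2.28390719e-01,  9.73569425e-01, -4.89737226e-04]), 'wrist_force': array([ 0.5093776 , -0.27518825, -0.02967359]), 'torque': array([ 0.01492148, -0.03389355, -0.04164789]), 'finger_force': 0.0, 'width': 85.83305198239005}
```

View pics/scene0.png

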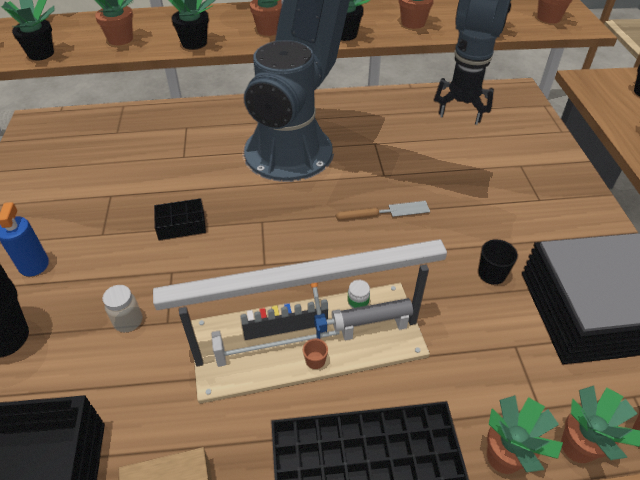

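View pics/side0.png

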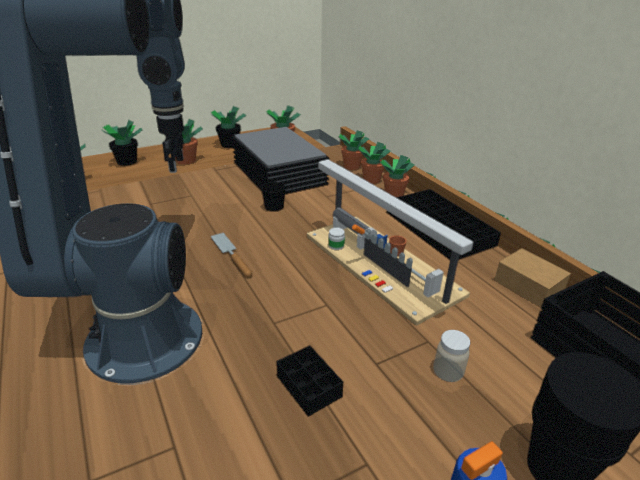

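The side view shows the tabs, from home outward: blue (367,273), yellow (373,279), red (380,284) and white (388,289). In the scene view the board's far edge runs from (197,393) to (428,352), and the handle is up at about (317,295).

```bash
cat > h.py <<'E'
import cv2,numpy as np
def cal(c):
    K=np.array([[c["fx"],0,c["cx"]],[0,c["fy"],c["cy"]],[0,0,1]]);R=cv2.Rodrigues(c["rvec"])[0];return K,c["dist"],R,np.array(c["tvec"]).ravel()
def rays(c,uv):
    K,D,R,t=cal(c);n=cv2.undistortPoints(np.array(uv,float).reshape(-1,1,2),K,D)[:,0]
    return -R.T@t,np.c_[n,np.ones(len(n))]@R   # camera centre, world dirs (unit optical depth)
def plane(c,uv,z):
    o,d=rays(c,uv);return o+d*((z-o[2])/d[:,2])[:,None]
def cloud(c,dep):
    v,u=np.nonzero(dep>0);o,d=rays(c,np.c_[u,v]);return o+d*dep[v,u][:,None],u,v
def proj(c,P):
    return cv2.projectPoints(np.array(P,float).reshape(-1,1,3),c["rvec"],c["tvec"],cal(c)[0],c["dist"])[0][:,0]
def hsv(rgb): return cv2.cvtColor(rgb,cv2.COLOR_RGB2HSV)
E
python3 - <<'E'
from cell import *
from h import *
for n in("scene","side"):
    im=cv2.imread(f"pics/{n}0.png")[:,:,::-1].copy();d=np.load(f"pics/{n}0.npy");c=get_calibration(n)
    P,u,v=cloud(c,d);H=hsv(im)[v,u].astype(int)
    m=(P[:,2]>12)&(P[:,2]<24)&(P[:,0]>300)&(P[:,0]<800)&(abs(P[:,1])<500)&(H[:,2]>150)&(H[:,1]<130)
    I=np.zeros(d.shape,np.uint8);I[v[m],u[m]]=255
    k,l,s,_=cv2.connectedComponentsWithStats(cv2.morphologyEx(I,cv2.MORPH_CLOSE,np.ones((9,9))))
    i=1+np.argmax(s[1:,4]);q=m&(l[v,u]==i)
    uv=np.c_[u[q],v[q]];X=plane(c,uv,18)[:,:2].astype(np.float32)
    print(n,s[i],np.median(P[q,2]));print(cv2.minAreaRect(X),cv2.boxPoints(cv2.minAreaRect(X)).round(0).tolist())
    # lamp
    m=(P[:,2]>225)&(P[:,2]<262)&(P[:,0]>400)&(P[:,0]<800)&(abs(P[:,1])<450)
    r=cv2.minAreaRect(P[m][:,:2].astype(np.float32));print("lamp",r,np.median(P[m],0))
    if n=="side":
        for nm,(a,b) in dict(blue=(367,273),yellow=(373,279),red=(380,284),white=(388,289)).items():
            w=im[b-3:b+4,a-3:a+4].astype(int);h=hsv(im)[b-8:b+9,a-10:a+11].astype(int)
            k={'blue':(h[...,0]>100)&(h[...,0]<130)&(h[...,1]>130),'yellow':(h[...,0]>20)&(h[...,0]<35)&(h[...,1]>150),'red':((h[...,0]<6)|(h[...,0]>170))&(h[...,1]>150),'white':(h[...,1]<40)&(h[...,2]>190)}[nm]
            y,x=np.nonzero(k);print(nm,len(x),plane(c,[[x.mean()+a-10,y.mean()+b-8]],23)[0].round(1))
E
```

```text
scene [ 191  293  239   94 9785] 18.014459261428556
((704.8807373046875, -6.90667724609375), (208.75112915039062, 519.3877563476562), 5.792333602905273) [[575.0, 241.0], [627.0, -276.0], [835.0, -255.0], [783.0, 262.0]]
lamp ((690.1033935546875, -8.943511962890625), (46.494422912597656, 599.8099975585938), 6.329827785491943) [696.92222883 -25.73081826 242.46478416]
side [ 307  228  155   94 3473] 18.25142283789944
((699.8505859375, -8.641754150390625), (205.6597900390625, 519.783203125), 6.165511608123779) [[570.0, 239.0], [626.0, -278.0], [830.0, -256.0], [774.0, 261.0]]
lamp ((684.8828125, -9.82269287109375), (46.09040451049805, 602.6942138671875), 6.620053768157959) [685.46382059 -85.68569641 243.02654394]
blue 25 [623.7 -45.3  23. ]
yellow 34 [626.5 -76.   23. ]
red 29 [ 629.6 -105.2   23. ]
white 34 [ 634.9 -133.2   23. ]
```

```bash
cat > m.py <<'E'
from cell import *
from h import *
from scipy.spatial.transform import Rotation as Rn
YAW=0.107;O=np.array([706.,-8,0])
def W(g,yaw=None,o=None):
    return (O if o is None else o)+Rn.from_euler('z',YAW if yaw is None else yaw).apply(g)
def move(g,lean,yaw=None,o=None):
    """relative move to put TCP at gauge point g(mm), tool z leaning back `lean` deg"""
    ob=get_obs();w,x,y,z=ob["ee_rot"];R=Rn.from_quat([x,y,z,w]);l=np.radians(lean)
    zt=np.array([np.sin(l),0,-np.cos(l)]);yt=np.array([0,1.,0])
    T=Rn.from_euler('z',YAW if yaw is None else yaw)*Rn.from_matrix(np.c_[np.cross(yt,zt),yt,zt])
    print("shift m",(R.inv().apply(W(g,yaw,o)-ob["position"])/1000).round(4),"rot",(R.inv()*T).as_rotvec().round(4),"deg",np.degrees((R.inv()*T).magnitude()).round(1), "goal",W(g,yaw,o).round(1))
E
python3 -c "
from m import *
move([-150,30,212],45)"
```

```text
shift m [-0.4933 -0.2483  0.0191] rot [-0.2238 -0.764  -0.5377] deg 55.0 goal [553.7   5.8 212. ]
```

>>> step_arm:
  steps:
    - {"fingers": 0.05, "x": -0.04, "y": -0.02, "z": 0, "ax": -0.02, "ay": -0.05, "az": -0.04}
    - {"x": -0.08, "y": -0.04, "z": 0, "ax": -0.04, "ay": -0.1, "az": -0.08}
    - {"x": -0.12, "y": -0.06, "z": 0, "ax": -0.06, "ay": -0.18, "az": -0.13}
    - {"x": -0.16, "y": -0.08, "z": 0, "ax": -0.08, "ay": -0.26, "az": -0.18}
    - {"x": -0.2, "y": -0.1, "z": 0, "ax": -0.1, "ay": -0.34, "az": -0.24}
    - {"x": -0.24, "y": -0.12, "z": 0, "ax": -0.12, "ay": -0.42, "az": -0.3}
    - {"x": -0.28, "y": -0.14, "z": 0, "ax": -0.14, "ay": -0.48, "az": -0.34}
    - {"x": -0.3, "y": -0.15, "z": 0, "ax": -0.16, "ay": -0.52, "az": -0.37}

```text
invalid input
```

```bash
python3 -c "
from m import *
move([-150,30,212],45);print(get_obs()['width'])"
```

```text
shift m [-0.4933 -0.2483  0.0191] rot [-0.2238 -0.764  -0.5377] deg 55.0 goal [553.7   5.8 212. ]
85.83305198239005
```

All keys are probably required in every row.

>>> step_arm:
  steps:
    - {"fingers": 0.05, "x": -0.04, "y": -0.02, "z": 0, "ax": -0.02, "ay": -0.05, "az": -0.04}
    - {"fingers": 0.05, "x": -0.08, "y": -0.04, "z": 0, "ax": -0.04, "ay": -0.1, "az": -0.08}
    - {"fingers": 0.05, "x": -0.12, "y": -0.06, "z": 0, "ax": -0.06, "ay": -0.18, "az": -0.13}
    - {"fingers": 0.05, "x": -0.16, "y": -0.08, "z": 0, "ax": -0.08, "ay": -0.26, "az": -0.18}
    - {"fingers": 0.05, "x": -0.2, "y": -0.1, "z": 0, "ax": -0.1, "ay": -0.34, "az": -0.24}
    - {"fingers": 0.05, "x": -0.24, "y": -0.12, "z": 0, "ax": -0.12, "ay": -0.42, "az": -0.3}
    - {"fingers": 0.05, "x": -0.28, "y": -0.14, "z": 0, "ax": -0.14, "ay": -0.48, "az": -0.34}
    - {"fingers": 0.05, "x": -0.3, "y": -0.15, "z": 0, "ax": -0.16, "ay": -0.52, "az": -0.37}
  newtons: 40

```text
time: 0.9
position: [424.9, 177.7, 231.2]
ee_rot: [0.268, 0.039, 0.962, 0.018]
wrist_force: [0.1, 0.6, -1.2]
width: 50.2
finger_force: 0.0
```

```bash
python3 -c "
from m import *
move([-150,30,212],45);print(get_obs()['width'])"
```

```text
shift m [-0.1145 -0.1639  0.0808] rot [-0.0633 -0.2386 -0.1698] deg 17.2 goal [553.7   5.8 212. ]
50.23798633765001
```

>>> step_arm:
  steps:
    - {"fingers": 0.05, "x": -0.025, "y": -0.035, "z": 0.02, "ax": -0.01, "ay": -0.05, "az": -0.035}
    - {"fingers": 0.05, "x": -0.05, "y": -0.07, "z": 0.035, "ax": -0.02, "ay": -0.1, "az": -0.07}
    - {"fingers": 0.05, "x": -0.075, "y": -0.105, "z": 0.05, "ax": -0.04, "ay": -0.15, "az": -0.1}
    - {"fingers": 0.05, "x": -0.1, "y": -0.14, "z": 0.07, "ax": -0.05, "ay": -0.2, "az": -0.14}
    - {"fingers": 0.05, "x": -0.114, "y": -0.164, "z": 0.08, "ax": -0.063, "ay": -0.239, "az": -0.17}
    - {"fingers": 0.05, "x": -0.114, "y": -0.164, "z": 0.08, "ax": -0.063, "ay": -0.239, "az": -0.17}

```text
time: 1.5
position: [552.2, 3.7, 210.2]
ee_rot: [0.381, -0.047, 0.923, 0.02]
wrist_force: [-1.1, -0.2, 0.5]
width: 50.0
finger_force: 0.0
```

```bash
python3 - <<'E'
from m import *
move([-150,30,212],45)
c=get_calibration("wrist");p,d=read_camera("wrist");cv2.imwrite("pics/w1.png",p[:,:,::-1]);np.save("pics/w1.npy",d);np.save("pics/w1c.npy",c,allow_pickle=True)
print(proj(c,[W([-80,30,137]),W([-88,-90,24])]))
E
```

```text
shift m [-0.0024  0.002  -0.0001] rot [-0.0034 -0.0031 -0.0041] deg 0.4 goal [553.7   5.8 212. ]
[[321.01338626 248.65228549]
 [168.60640049 120.84966947]]
```

View pics/w1.png

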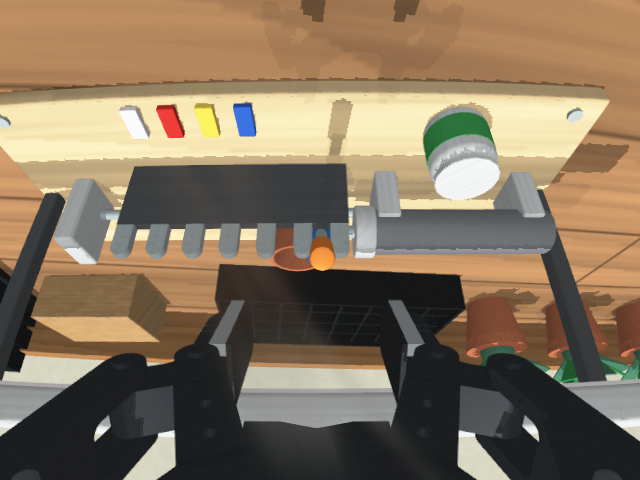

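The red tab at (170,121) and the orange grip at (321,250) both match my predicted pixels to within 2 px. I'll check the residual and then approach.

```bash
python3 - <<'E'
from m import *
c=np.load("pics/w1c.npy",allow_pickle=True).item();p=cv2.imread("pics/w1.png")[:,:,::-1].copy();h=hsv(p).astype(int)
def cen(k,a):
    m=np.zeros(k.shape,bool);m[a]=1;y,x=np.nonzero(k&m);return x.mean(),y.mean(),x.min(),x.max(),y.min(),y.max()
print(cen((h[...,0]<6)&(h[...,1]>180),np.s_[95:145,150:190]))
print(cen((h[...,0]>8)&(h[...,0]<18)&(h[...,1]>190),np.s_[225:275,300:340]))
print(proj(c,[W([-88,-90,24]),W([-80,30,137]),W([-70-28,30,70+82])]))
move([-66.6,30,123.6],45);print(get_obs()["position"])
E
```

```text
(np.float64(170.26842105263157), np.float64(121.1140350877193), np.int64(157), np.int64(183), np.int64(105), np.int64(137))
(np.float64(321.1190476190476), np.float64(245.28174603174602), np.int64(310), np.int64(334), np.int64(236), np.int64(270))
[[168.60640049 120.84966947]
 [321.01338626 248.65228549]
 [321.35397783 255.21583916]]
shift m [0.0004 0.0005 0.1218] rot [-0.0024 -0.0047 -0.0048] deg 0.4 goal [636.6  14.7 123.6]
[551.63834725   5.42836519 210.37963495]
```

>>> step_arm:
  steps:
    - {"fingers": 0.05, "x": 0, "y": 0, "z": 0.03, "ax": 0, "ay": 0, "az": 0}
    - {"fingers": 0.05, "x": 0, "y": 0, "z": 0.06, "ax": 0, "ay": 0, "az": 0}
    - {"fingers": 0.05, "x": 0, "y": 0, "z": 0.09, "ax": 0, "ay": 0, "az": 0}
    - {"fingers": 0.05, "x": 0, "y": 0, "z": 0.11, "ax": 0, "ay": 0, "az": 0}
    - {"fingers": 0.05, "x": 0, "y": 0, "z": 0.122, "ax": 0, "ay": 0, "az": 0}
    - {"fingers": 0.05, "x": 0, "y": 0, "z": 0.122, "ax": 0, "ay": 0, "az": 0}

```text
time: 2.15
position: [637.5, 18.9, 123.9]
ee_rot: [0.38, -0.05, 0.924, 0.021]
wrist_force: [-0.5, 0.2, -0.3]
width: 50.1
finger_force: 0.0
```

```bash
python3 - <<'E'
from m import *
move([-66.6,30,123.6],45)
c=get_calibration("wrist");p,d=read_camera("wrist");cv2.imwrite("pics/w2.png",p[:,:,::-1])
E
```

```text
shift m [ 0.0012 -0.004  -0.0008] rot [ 0.0021 -0.0052 -0.0007] deg 0.3 goal [636.6  14.7 123.6]
```

View pics/w2.png

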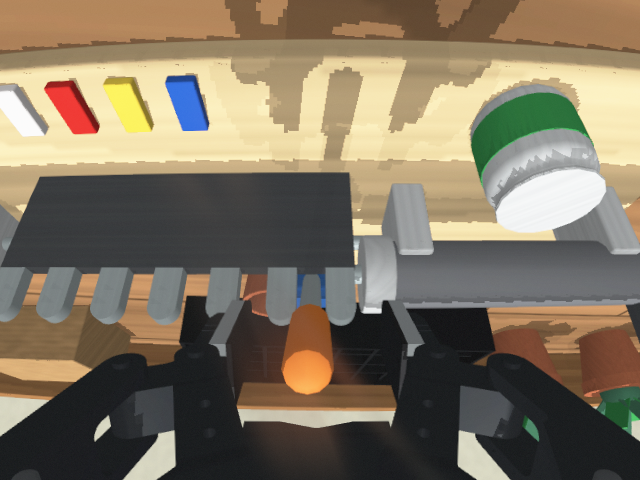

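The grip sits at about (308,350), roughly 4 mm off-centre between the fingers at 238 and 395. That agrees with the computed −4 mm in y, so I'll correct it and close.

>>> step_arm:
  steps:
    - {"fingers": 0.05, "x": 0.001, "y": -0.004, "z": 0, "ax": 0, "ay": 0, "az": 0}
    - {"fingers": 0.03, "x": 0.001, "y": -0.004, "z": 0, "ax": 0, "ay": 0, "az": 0}
    - {"fingers": 0.02, "x": 0.001, "y": -0.004, "z": 0, "ax": 0, "ay": 0, "az": 0}
    - {"fingers": 0.01, "x": 0.001, "y": -0.004, "z": 0, "ax": 0, "ay": 0, "az": 0}
    - {"fingers": 0.01, "x": 0.001, "y": -0.004, "z": 0, "ax": 0, "ay": 0, "az": 0}
    - {"fingers": 0.01, "x": 0.001, "y": -0.004, "z": 0, "ax": 0, "ay": 0, "az": 0}
  newtons: 40

```text
time: 2.8
position: [637.3, 13.6, 125.4]
ee_rot: [0.381, -0.049, 0.923, 0.021]
wrist_force: [-9.9, 1.8, 9.2]
width: 14.9
finger_force: 38.7
```

```bash
python3 - <<'E'
from m import *
move([-66.6,30,123.6],45)
# gauge-frame lift: grasp point r=105 at angle 50-deg(q), with lean 42
for q in (.1,.2,.3,.4):
    a=np.radians(50)-q; L=45-5*q/.4; l=np.radians(L)
    gp=np.array([-105*np.sin(a),30,70+105*np.cos(a)]); print(q); move(gp+19*np.array([np.sin(l),0,-np.cos(l)]),L)
E
```

```text
shift m [0.0017 0.0012 0.0008] rot [ 0.0013 -0.0016 -0.0012] deg 0.1 goal [636.6  14.7 123.6]
0.1
shift m [-0.0084  0.0012 -0.0002] rot [ 0.0013  0.0202 -0.0012] deg 1.2 goal [643.   15.4 131.5]
0.2
shift m [-0.0185  0.0012  0.0005] rot [ 0.0013  0.042  -0.0012] deg 2.4 goal [650.5  16.2 138.1]
0.3
shift m [-0.0284  0.0012  0.0021] rot [ 0.0013  0.0638 -0.0012] deg 3.7 goal [658.7  17.1 144. ]
0.4
shift m [-0.0381  0.0012  0.0048] rot [ 0.0013  0.0857 -0.0012] deg 4.9 goal [667.4  18.  148.9]
```

>>> step_arm:
  steps:
    - {"fingers": 0.01, "x": -0.008, "y": 0, "z": 0, "ax": 0, "ay": 0.02, "az": 0}
    - {"fingers": 0.01, "x": -0.016, "y": 0, "z": 0, "ax": 0, "ay": 0.04, "az": 0}
    - {"fingers": 0.01, "x": -0.024, "y": 0, "z": 0.001, "ax": 0, "ay": 0.055, "az": 0}
    - {"fingers": 0.01, "x": -0.032, "y": 0, "z": 0.002, "ax": 0, "ay": 0.07, "az": 0}
    - {"fingers": 0.01, "x": -0.039, "y": 0, "z": 0.004, "ax": 0, "ay": 0.086, "az": 0}
    - {"fingers": 0.01, "x": -0.039, "y": 0, "z": 0.004, "ax": 0, "ay": 0.086, "az": 0}
    - {"fingers": 0.01, "x": -0.039, "y": 0, "z": 0.004, "ax": 0, "ay": 0.086, "az": 0}

```text
time: 3.5
position: [667.4, 16.8, 149.2]
ee_rot: [0.341, -0.05, 0.939, 0.019]
wrist_force: [-1.2, 4.5, -1.6]
width: 14.9
finger_force: 40.8
```

```bash
python3 - <<'E'
from m import *
a=np.radians(50)-.4;l=np.radians(40)
gp=np.array([-105*np.sin(a),30,70+105*np.cos(a)]);t=gp+19*np.array([np.sin(l),0,-np.cos(l)])
move(t,40)
t[1]=-90;move(t,40)
p,d=read_camera("wrist");cv2.imwrite("pics/w3.png",p[:,:,::-1])
E
```

```text
shift m [0.     0.0012 0.0003] rot [ 0.0014 -0.0012 -0.0011] deg 0.1 goal [667.4  18.  148.9]
shift m [-1.000e-04 -1.188e-01  1.000e-04] rot [ 0.0014 -0.0012 -0.0011] deg 0.1 goal [ 680.2 -101.3  148.9]
```

View pics/w3.png

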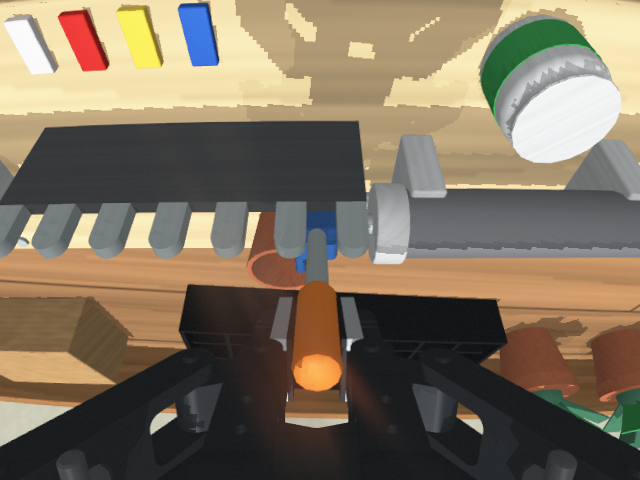

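The handle is gripped at (317,335) and its shank stands clear above the comb's teeth. Now I'll pull the slide.

>>> step_arm:
  steps:
    - {"fingers": 0.01, "x": 0, "y": -0.015, "z": 0, "ax": 0, "ay": 0, "az": 0}
    - {"fingers": 0.01, "x": 0, "y": -0.035, "z": 0, "ax": 0, "ay": 0, "az": 0}
    - {"fingers": 0.01, "x": 0, "y": -0.055, "z": 0, "ax": 0, "ay": 0, "az": 0}
    - {"fingers": 0.01, "x": 0, "y": -0.075, "z": 0, "ax": 0, "ay": 0, "az": 0}
    - {"fingers": 0.01, "x": 0, "y": -0.095, "z": 0, "ax": 0, "ay": 0, "az": 0}
    - {"fingers": 0.01, "x": 0, "y": -0.11, "z": 0, "ax": 0, "ay": 0, "az": 0}
    - {"fingers": 0.01, "x": 0, "y": -0.119, "z": 0, "ax": 0, "ay": 0, "az": 0}
    - {"fingers": 0.01, "x": 0, "y": -0.119, "z": 0, "ax": 0, "ay": 0, "az": 0}

```text
time: 4.35
position: [680.1, -102.2, 149.1]
ee_rot: [0.341, -0.05, 0.939, 0.019]
wrist_force: [-2.8, 6.9, 1.8]
width: 14.7
finger_force: 44.1
```

```bash
python3 - <<'E'
from m import *
a=np.radians(50)-.4;l=np.radians(40)
gp=np.array([-105*np.sin(a),-90,70+105*np.cos(a)]);t=gp+19*np.array([np.sin(l),0,-np.cos(l)])
move(t,40)
c=get_calibration("wrist");p,d=read_camera("wrist");cv2.imwrite("pics/w4.png",p[:,:,::-1]);h=hsv(p).astype(int)
k=((h[...,0]<6)&(h[...,1]>180)&(np.arange(480)[:,None]<150)).astype(np.uint8)
n,l,s,ce=cv2.connectedComponentsWithStats(k);i=1+np.argmax(s[1:,4]);print(s[i],plane(c,[ce[i]],23.5),W([-88,-90,24]))
E
```

```text
shift m [-0.0001  0.0009  0.0003] rot [ 0.0012 -0.0009 -0.0017] deg 0.1 goal [ 680.2 -101.3  148.9]
[ 306    2   29   63 1729] [[ 628.92510294 -106.59808468   23.5       ]] [ 628.11491043 -106.88332935   24.        ]
```

View pics/w4.png

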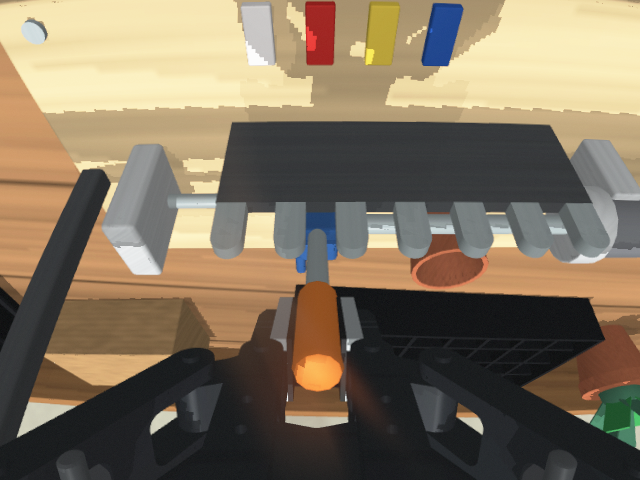

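The red tab at (320,33) lines up with the grip. The shank at 317 is centred between the teeth at 290 and 351, so I'll lower it with a 1 mm trim.

>>> step_arm:
  steps:
    - {"fingers": 0.01, "x": 0.006, "y": 0.001, "z": -0.001, "ax": 0, "ay": -0.015, "az": 0}
    - {"fingers": 0.01, "x": 0.013, "y": 0.001, "z": -0.002, "ax": 0, "ay": -0.03, "az": 0}
    - {"fingers": 0.01, "x": 0.02, "y": 0.001, "z": -0.002, "ax": 0, "ay": -0.045, "az": 0}
    - {"fingers": 0.01, "x": 0.027, "y": 0.001, "z": -0.002, "ax": 0, "ay": -0.06, "az": 0}
    - {"fingers": 0.01, "x": 0.034, "y": 0.001, "z": -0.001, "ax": 0, "ay": -0.075, "az": 0}
    - {"fingers": 0.01, "x": 0.04, "y": 0.001, "z": -0.001, "ax": 0, "ay": -0.086, "az": 0}
    - {"fingers": 0.01, "x": 0.041, "y": 0.001, "z": -0.001, "ax": 0, "ay": -0.086, "az": 0}
    - {"fingers": 0.01, "x": 0.041, "y": 0.001, "z": -0.001, "ax": 0, "ay": -0.086, "az": 0}

```text
time: 5.2
position: [649.7, -103.5, 125.5]
ee_rot: [0.383, -0.05, 0.922, 0.021]
wrist_force: [13.9, 9.2, -1.3]
width: 15.1
finger_force: 42.8
```

```bash
python3 - <<'E'
from m import *
move([-66.6,-90,123.6],45)
p,d=read_camera("wrist");cv2.imwrite("pics/w5.png",p[:,:,::-1])
E
```

```text
shift m [ 0.0016 -0.001   0.001 ] rot [0.0019 0.0019 0.0002] deg 0.2 goal [ 649.4 -104.6  123.6]
```

View pics/w5.png

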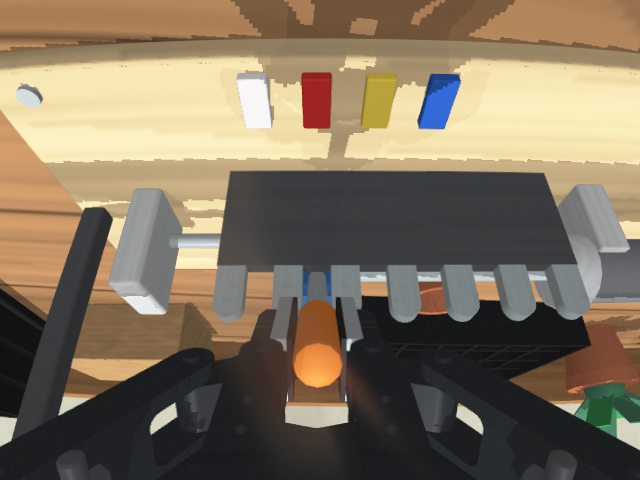

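The shank is down between its teeth and the pose matches the home-notch grasp. Next I'll open and back off along the tool axis.

>>> step_arm:
  steps:
    - {"fingers": 0.02, "x": 0, "y": 0, "z": 0, "ax": 0, "ay": 0, "az": 0}
    - {"fingers": 0.03, "x": 0, "y": 0, "z": 0, "ax": 0, "ay": 0, "az": 0}
    - {"fingers": 0.05, "x": 0, "y": 0, "z": 0, "ax": 0, "ay": 0, "az": 0}
    - {"fingers": 0.05, "x": 0, "y": 0, "z": 0, "ax": 0, "ay": 0, "az": 0}
    - {"fingers": 0.05, "x": 0, "y": 0, "z": -0.02, "ax": 0, "ay": 0, "az": 0}
    - {"fingers": 0.05, "x": 0, "y": 0, "z": -0.05, "ax": 0, "ay": 0, "az": 0}
    - {"fingers": 0.05, "x": 0, "y": 0, "z": -0.09, "ax": 0, "ay": 0, "az": 0}
    - {"fingers": 0.05, "x": 0, "y": 0, "z": -0.11, "ax": 0, "ay": 0, "az": 0}

```text
time: 6.05
position: [570.1, -112.9, 203.6]
ee_rot: [0.382, -0.049, 0.923, 0.02]
wrist_force: [0.9, -0.5, 0.1]
width: 49.7
finger_force: 0.0
```

```bash
python3 - <<'E'
from m import *
c=get_calibration("wrist");p,d=read_camera("wrist");cv2.imwrite("pics/w6.png",p[:,:,::-1])
print(proj(c,[W([-80,-90,137]),W([-98,-90,152]),W([-98,-87.5,152]),W([-88,-90,24])]),get_obs()["wrist_force"])
E
```

```text
[[317.22276103 253.23330577]
 [317.31471438 260.58412307]
 [321.71159896 260.58289483]
 [317.03433653 118.70225871]] [ 4.13742327 -1.12338034  3.49851983]
```

View pics/w6.png

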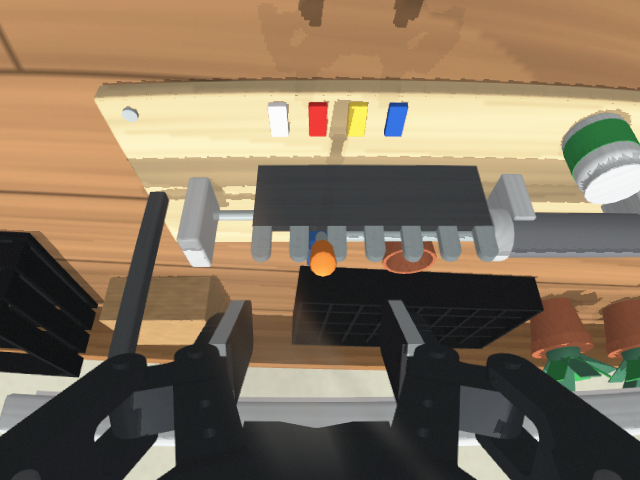

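With the gripper clear, the grip end is at (322,262). The prediction for a handle fully down in the red notch, resting 2.5 mm short, is (321.7,260.6), so it holds by itself. Handing in.

```bash
python3 -c "
from cell import *
print(hand_in())"
```

```text
the job is handed in; nothing more can be done
None
```

The gauge is set: the slide is out at the red tab (0.12 m), and the handle rests fully down in that notch by itself. The gripper is clear, I never moved near the pots, jar, tin, tray or trowel, and the job is handed in; the hand-in returned no verdict.

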